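# Seat the bead carousel's tray on its key pin

### The job

The round bead tray sits loose on top of the clips of its carousel, turned the wrong way. With a fingertip, turn the tray round until the notch in its rim stands over the key pin (the bright pointer on the plate's edge shows where the pin is), then press down on its centre knob until the tray snaps fully home, level and flat on the metal drive plate under all three clips. Only touch and push the tray: do not lift it off, do not press it down before the notch is over the pin, and leave the things round about where they are.

Things in the scene. Friction and masses are not known exactly. Their poses are not given: they have to be found in the camera images.
- base: round white carousel base, fixed, 176 mm across and 28 mm high, with a low control nose (dial and switch, not used) on its -x side. Origin at the centre of its underside, on the table, z up
- carrier: drive plate on the base: dark steel disc 170 mm across, 6 mm thick; it does not turn. Origin on its axis at its underside, z up, x towards the key pin. A steel spindle of 12 mm diameter stands in its centre, inside the tray's hub. Just outside the tray's rim, at 60, 180 and 300 degrees from the pin, stand three grey sprung clips 18 mm wide, to 16 mm above the plate's top
- pin_tip (a point): top of the key pin: a steel pin of 7 mm diameter with a round tip, 62.5 mm from the axis, standing 11 mm above the drive plate's top; hidden under the tray's flange at the start, but a bright 14 mm wide pointer block, 6 mm high, on the plate's edge just outside the tray's rim shows its bearing from the axis
- seat (a point): centre of the drive plate's top face (34 mm above the table), on the axis: where the tray's underside centre comes to rest when seated
- tray: round white bead tray, 140 mm across, 0.18 kg, loose on the spindle. Origin at the centre of its underside, z up, x towards the notch. Floor 5 mm thick; ring wall 104 mm inside, to 14 mm above the underside. It starts level on the clips' slopes, about 12 mm above the drive plate, just clear of the pin, the notch 0.6 rad to half a turn from it. It turns either way, under 4 N, and stops when the push stops
- divider (a point): middle of one of the tray's three upright dividers (this one opposite the notch), 30 mm from the axis, 20 mm above the underside. Dividers: 4 mm thick, to 30 mm above the tray's underside, from the hub (20 mm diameter) to the ring wall, at 60, 180 and 300 degrees from the notch. Shut fingers between two of them, just above the wall or down inside, can push one sideways
- notch (a point): middle of the U-shaped notch in the tray's rim: 12 mm wide, open outward, 13 mm deep, this point 62.5 mm from the axis and half-way up the 5 mm flange. Over the pin when its x and y are those of the pin, with 2.5 mm of play to each side
- knob_top (a point): top centre of the tray's hub knob, 26 mm across, 52 mm above the tray's underside: the place to press. The clips give way outward and snap over the rim: this takes about 5 to 12 N over 12 mm of travel, then the push goes light and meets the plate, and goes only with the notch over the pin
- crochet_ball: ball of white crochet cotton, 85 mm across, standing beside the carousel; bystander, origin at the centre of its underside
- washi_roll: small yellow roll of paper tape, 41 mm across, 15 mm high, lying beside the carousel; bystander, origin at the centre of its underside
- thread_cone: cone of gold thread, 62 mm across, 150 mm high; bystander, origin at the centre of its underside

How it is judged:
By the outcome, as a careful person would: the job done as asked, in the order asked, and still so for the second after the job is handed in, with the robot touching nothing.
It also fails if it takes over 64 s, if anything falls off the work surface, if the arm or the gripper's body presses on something with over 40 N, if the wrist force passes 120 N, or if a joint passes its speed limit or range.

### The arm

A 6-joint arm with a two-finger parallel gripper is mounted at the origin on a cart in front of the work surface, level with it; the furniture and walls round the work are solid. World frame = base frame: x ahead of the robot, y to its left, z up, the work surface at z = 0. Lengths are in m, angles in rad, forces in N, time in s.
With the tool pointing down it reaches from about 0.25 to 0.725 m from the base axis. Payload 4 kg.
Tool frame: the origin (TCP) lies at the very end of the fingers, on their centre line; the grasp point (between the pads) lies 19 mm behind it; z points along the fingers, y is the direction in which the jaws open and shut (so a half turn about z gives the same grasp; the last joint's range is limited). The gripper opens to 85 mm and grips with 20 to 120 N. Pads are 22 mm wide; open, the fingers measure 114 mm over their backs; the gripper's body (76 mm by 85 mm) begins 54 mm behind the grasp point. The pads swing forward as they close: fully open they stand 13 mm farther back than shut.
Start: joints at [1.347, 0.241, 0.005, 1.335, 0, 1.571], TCP at [0.111, 0.488, 0.231] pointing down, gripper open.
Joint ranges: [-2.72, 2.72], [-1.05, 1.87], [-1.09, 1.28], [-1.99, 2.15], [-1.42, 1.44], [-3.14, 3.14]. Speed limits (rad/s): [2.79, 2.79, 3.14, 3.14, 3.14, 3.14].

### API

Orientations are given as a unit quaternion [x, y, z, w].
In Python, from workcell import bot gives the robot as it stands.
- The arm moves only by the shell command python3 -m crank 'ROWS'. ROWS is JSON, a list that holds one entry, the list of rows, each a list of 5 numbers: the shift along the tool's x, y, z in mm, then the turn about the tool's z in degrees, then the closure in counts, from 0 (fully open) to 255 (shut). In form: [[[tx, ty, tz, turn, grip], ...]]. A call has 1 to 12 rows; each row shifts and turns the pose as measured when the row begins, along the tool's axes as they then stand; what a row does not reach is not made up. A row lasts 1/8 s, in which the tool goes at most 62.5 mm and 10.7 degrees, less where a joint would pass 70% of its speed; a pose out of reach is approached as far as the arm can. A call is refused whole if a number of a shift passes 62.5 or a number of a turn 10.7, either way. A call with a gripper value outside its range is refused whole. The fingers move at their own pace and stop on an object; the grip force is fixed at half the most. Time passes only in rows, so rows that do not move let the fingers close. It gives the time, the measured TCP pose, the force and the opening at its end, in the units of the state.
- bot.get_obs(): the state, without advancing time (a new reading comes with each control period).
- bot.camera(name): name is "scene" or "top" or "wrist"; returns a dict with "img" (400x640x3 uint8, blue, green, red), "depth" (400x640 float32, m along the optical axis (not along the pixel's ray), 0 where there is no reading), "fx", "fy", "cx", "cy" (pixels), "D" ([k1, k2, p1, p2, k3] as OpenCV has them; the pictures are not rectified), "R" (3x3) and "t" (3): a world point X has camera coordinates R X + t; the wrist camera has in their place "T_tool_cam" (4x4, takes a point from camera to tool coordinates, whose origin is the TCP and whose axes are the flange's). Camera axes: x right, y down, z forward; pixel columns grow to the right and rows downward; lengths in m; the calibration is good to about 2 mm. A picture is of the moment at which its call begins: read the wrist's pose just before it.
- bot.job_done(): hands the job in, once; it reports no verdict.
The state is a dict: "clock": time; "joint_pos": joint angles; "joint_vel": joint speeds; "tau": joint torques, N m; "eef_pos": TCP position; "tool_rot": TCP orientation; "ft_force": force on the tool from outside, world axes, zero at the start; "ft_torque": the same for the moment, N m; "grip_width": finger opening in m.
Only numpy, scipy, OpenCV 4.12 (cv2) and the standard library are available. Lean on these libraries where they do the work, as an engineer would, in place of code of your own. Each camera call takes 0.05 s, during which the arm holds its last target.

## Working session

There is one attempt and no reset: what is moved stays moved. The work goes in short steps, Python scripts to look and compute and a shell command to move; the robot and the scene stay as the last step left them, time stands still between calls to the robot, and variables do not carry over. Pictures are saved under pics/ and viewed, and the job is handed in when it is done.

```bash
ls; mkdir -p pics; python3 - <<'E'
from workcell import bot
import cv2,numpy as np
o=bot.get_obs();print({k:np.round(v,3).tolist() for k,v in o.items()})
for n in("top","scene"):
    c=bot.camera(n);cv2.imwrite(f"pics/{n}0.png",c["img"]);np.savez(f"{n}0.npz",**c)
    print(n,c["fx"],c["cx"],c["cy"],c["D"],np.round(c["R"],3).tolist(),c["t"])
E
```

```text
pics
{'clock': 0.0, 'joint_pos': [1.347, 0.241, 0.004, 1.335, 0.0, 1.571], 'joint_vel': [-0.0, -0.001, -0.0, 0.0, -0.0, 0.0], 'tau': [0.0, -37.232, 25.241, 0.017, -0.0, 0.0], 'eef_pos': [0.111, 0.487, 0.23], 'tool_rot': [0.112, 0.994, -0.001, -0.0], 'ft_force': [-0.023, 0.519, -0.769], 'ft_torque': [0.043, 0.024, 0.021], 'grip_width': 0.086}
top 362.73908693223643 320.6138878347246 198.1431474228029 [-0.02933044  0.          0.          0.          0.        ] [[-0.004, -1.0, -0.01], [-0.995, 0.005, -0.098], [0.098, 0.01, -0.995]] [-0.14132137  0.52333285  0.87317593]
scene 415.55187124674717 318.6918852200035 200.15395980360353 [-0.00019721  0.          0.          0.          0.        ] [[-0.694, -0.72, -0.005], [-0.435, 0.425, -0.794], [0.573, -0.549, -0.608]] [0.24493631 0.35747387 0.52064782]
```

View pics/top0.png

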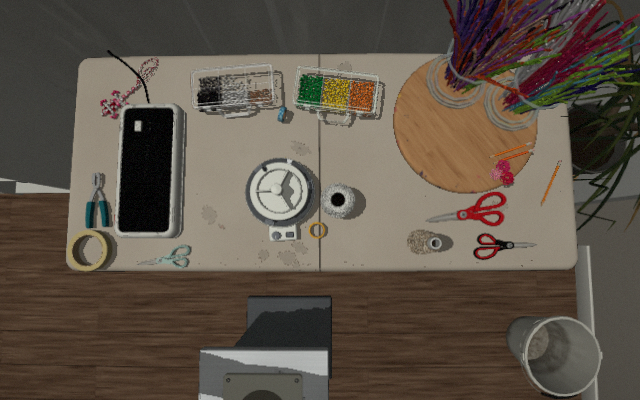

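View pics/scene0.png

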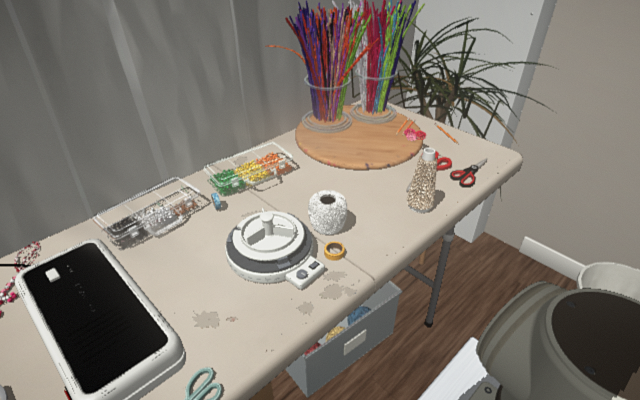

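The top view shows the carousel at about (279,192), with its control nose below it at (284,233). The crochet ball is at (340,200) and the washi roll at (317,230). I'll enlarge both views.

```bash
cat > h.py <<'E'
import numpy as np,cv2
def K(c): return np.array([[c["fx"],0,c["cx"]],[0,c["fy"],c["cy"]],[0,0,1]],float)
def RT(c,pose=None):
    if "R" in c: return np.array(c["R"]),np.array(c["t"])
    from scipy.spatial.transform import Rotation as Ro
    T=np.eye(4);T[:3,:3]=Ro.from_quat(pose[1]).as_matrix();T[:3,3]=pose[0]
    W=np.linalg.inv(T@np.array(c["T_tool_cam"]));return W[:3,:3],W[:3,3]
def plane(c,uv,z,pose=None):
    R,t=RT(c,pose);p=cv2.undistortPoints(np.array(uv,float).reshape(-1,1,2),K(c),np.array(c["D"],float)).reshape(-1,2)
    d=np.c_[p,np.ones(len(p))]@R; o=-R.T@t
    return o+d*((z-o[2])/d[:,2])[:,None]
def proj(c,X,pose=None):
    R,t=RT(c,pose);return cv2.projectPoints(np.array(X,float).reshape(-1,3),cv2.Rodrigues(R)[0],t,K(c),np.array(c["D"],float))[0].reshape(-1,2)
E
python3 - <<'E'
import numpy as np,cv2
from h import *
for n,(x,y,w,h) in {"top":(235,145,130,100),"scene":(215,175,140,120)}.items():
    c=np.load(n+"0.npz");i=c["img"][y:y+h,x:x+w];cv2.imwrite(f"pics/{n}0c.png",cv2.resize(i,None,fx=5,fy=5,interpolation=2)[:600])
c=np.load("top0.npz")
print(plane(c,[[279,191],[309,190],[245,190]],.05))
E
```

```text
[[ 0.53806341 -0.04349222  0.05      ]
 [ 0.54010768 -0.11598372  0.05      ]
 [ 0.54094678  0.03900847  0.05      ]]
```

View pics/top0c.png

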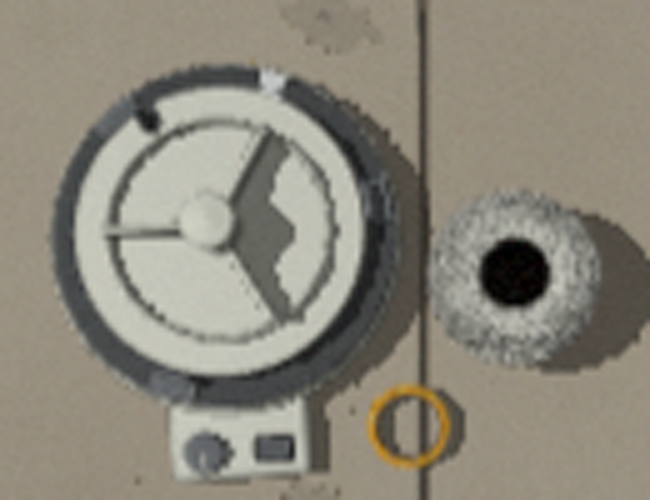

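View pics/scene0c.png

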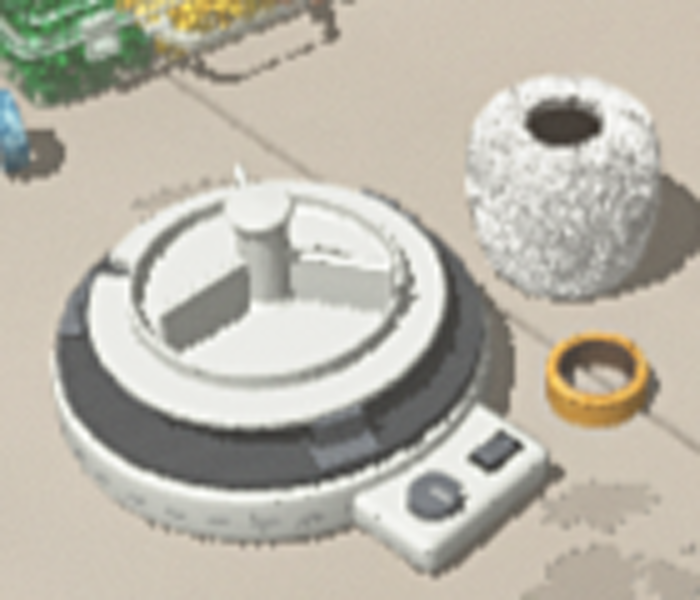

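```bash
python3 - <<'E'
from workcell import bot
import numpy as np,cv2
from h import *
c=bot.camera("wrist");print(np.round(c["T_tool_cam"],3),c["fx"])
o=bot.get_obs()
from scipy.spatial.transform import Rotation as Ro
R=Ro.from_quat(o["tool_rot"]).as_matrix();print(np.round(R,3))
for tgt in ([.54,-.045,.23],[.45,-.04,.25],):
    print(tgt,R.T@(np.array(tgt)-o["eef_pos"])*1000)
t=np.load("top0.npz");i=t["img"]
g=cv2.cvtColor(i,cv2.COLOR_BGR2GRAY)
m=((g>150)&(cv2.cvtColor(i,cv2.COLOR_BGR2HSV)[...,1]<35)).astype(np.uint8)
m[:,:245]=0;m[:,312:]=0;m[:150]=0;m[224:]=0
n,l,s,ce=cv2.connectedComponentsWithStats(m)
print(s[1:],ce[1:])
k=1+np.argmax(s[1:,4]);cs=cv2.findContours((l==k).astype(np.uint8),cv2.RETR_EXTERNAL,cv2.CHAIN_APPROX_NONE)[0][0]
P=plane(t,cs.reshape(-1,2),.051)[:,:2];(x,y),r=cv2.minEnclosingCircle(P.astype(np.float32));print(x,y,r)
A=np.c_[2*P,np.ones(len(P))];sol=np.linalg.lstsq(A,(P**2).sum(1),rcond=None)[0];cx=sol[:2];print(cx,np.sqrt(sol[2]+cx@cx))
for nm,uv,z in(("ptr",(289.2,161),.04),("notch",(265,168.6),.05)):
    q=plane(t,[uv],z)[0][:2];print(nm,q,np.linalg.norm(q-cx),np.degrees(np.arctan2(*(q-cx)[::-1])))
E
```

```text
[[-0.001 -0.966 -0.259  0.066]
 [ 1.    -0.001 -0.001  0.   ]
 [ 0.    -0.259  0.966 -0.143]
 [ 0.     0.     0.     1.   ]] 335.9489663344518
[[-0.975  0.222 -0.   ]
 [ 0.222  0.975 -0.002]
 [ 0.    -0.002 -1.   ]]
[0.54, -0.045, 0.23] [-536.5123709  -423.57217782    1.29843957]
[0.45, -0.04, 0.25] [-447.64653231 -438.69989821  -18.67691544]
[[ 250  158   57   62 1982]
 [ 246  203    1    1    1]
 [ 247  206    1    1    1]
 [ 248  208    1    1    1]
 [ 249  210    1    1    1]
 [ 251  213    1    1    1]
 [ 261  222    1    1    1]] [[277.36276488 191.18314834]
 [246.         203.        ]
 [247.         206.        ]
 [248.         208.        ]
 [249.         210.        ]
 [251.         213.        ]
 [261.         222.        ]]
0.5452472567558289 -0.044192004948854446 0.07582180947065353
[ 0.54009185 -0.04290218] 0.05623270965024121
ptr [ 0.61350607 -0.06683183] 0.07721576996095196 -18.05357935169384
notch [ 0.59310106 -0.00895282] 0.06294867191449968 32.63722834105974
```

Rough estimates: axis about (0.540, -0.043), pointer bearing about -18°, notch about +33°. So the tray needs roughly 51° clockwise. I'll move above the tray for a wrist view, closing the fingers on the way.

```bash
python3 -m crank '[[[-47,-38,0,0,255],[-47,-38,0,0,255],[-47,-38,0,0,255],[-47,-38,0,0,255],[-47,-38,0,0,255],[-47,-38,0,0,255],[-47,-38,0,0,255],[-47,-38,0,0,255],[-47,-38,0,0,255],[-47,-38,0,0,255],[-47,-38,0,0,255],[0,0,0,0,255]]]'
cat > look.py <<'E'
import sys,pickle,cv2,numpy as np
from workcell import bot
n=sys.argv[1]
o=bot.get_obs();c=bot.camera("wrist");pose=(o["eef_pos"],o["tool_rot"])
pickle.dump((c,pose),open(n+".pkl","wb"));cv2.imwrite(f"pics/{n}.png",c["img"])
print(o["clock"],np.round(o["eef_pos"],4),np.round(o["tool_rot"],3),np.round(o["ft_force"],2),o["grip_width"])
E
python3 look.py w1
```

```text
clock: 1.65
eef_pos: [0.5355, -0.0499, 0.2279]
tool_rot: [0.109, 0.994, -0.0, 0.0]
ft_force: [-0.3, 1.0, -0.2]
grip_width: 0.0002
1.65 [ 0.5355 -0.0499  0.2279] [ 0.109  0.994 -0.     0.   ] [-0.31  0.96 -0.17] 0.00018208399305621458
```

```bash
true
```

```text
(no output)
```

View pics/w1.png

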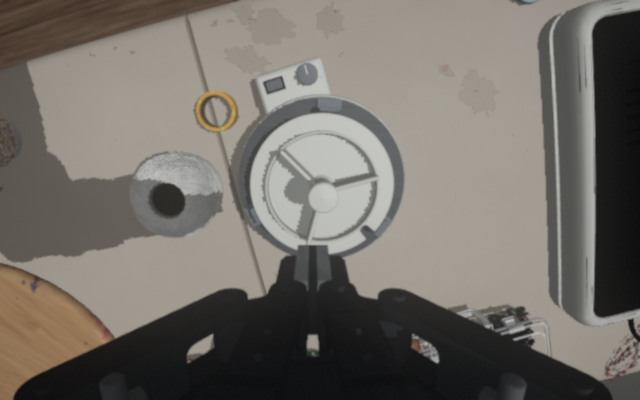

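The wrist view shows the tray centred at about (320,192) and the notch at (368,231). The fingers hide the pointer, so I'll shift 40 mm outward.

```bash
python3 -m crank '[[[-40,0,0,0,255],[-5,0,0,0,255],[0,0,0,0,255]]]';python3 look.py w2; python3 -c "
import cv2;i=cv2.imread('pics/w2.png')[30:270,190:450];cv2.imwrite('pics/w2c.png',cv2.resize(i,None,fx=2.5,fy=2.5,interpolation=2))"
```

```text
clock: 2.08
eef_pos: [0.5754, -0.0553, 0.2267]
tool_rot: [0.107, 0.994, 0.0, -0.003]
ft_force: [-0.4, 0.1, -0.3]
grip_width: -0.0002
2.075 [ 0.5754 -0.0553  0.2267] [ 0.107  0.994  0.    -0.003] [-0.43  0.11 -0.35] -0.00019840433178991966
```

View pics/w2c.png

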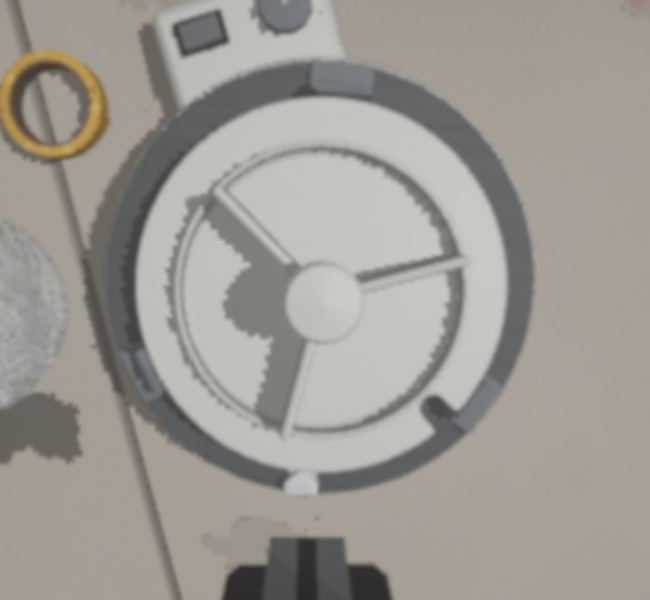

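```bash
cat > meas.py <<'E'
import pickle,sys,cv2,numpy as np
from h import *
def run(n,ztop,verbose=1):
    c,p=pickle.load(open(n+".pkl","rb"));i=c["img"]
    g=cv2.cvtColor(i,cv2.COLOR_BGR2GRAY).astype(float)
    ax=np.array([.54,-.043])
    # rays outward from guess: last strong bright->dark edge near r=70
    for it in range(3):
        pts=[]
        for a in np.radians(np.arange(0,360,3)):
            r=np.arange(.060,.080,.00025);X=np.c_[ax[0]+r*np.cos(a),ax[1]+r*np.sin(a),np.full(len(r),ztop)]
            uv=proj(c,X,p).astype(np.float32)
            v=cv2.remap(g.astype(np.float32),uv[:,0],uv[:,1],cv2.INTER_LINEAR).ravel()
            d=np.gradient(cv2.GaussianBlur(v.reshape(-1,1),(1,9),0).ravel());k=np.argmin(d)
            if d[k]<-2: pts.append(X[k,:2])
        P=np.array(pts)
        for j in range(4):
            A=np.c_[2*P,np.ones(len(P))];s=np.linalg.lstsq(A,(P**2).sum(1),rcond=None)[0];ax=s[:2];R=np.sqrt(s[2]+ax@ax)
            e=np.abs(np.hypot(*(P-ax).T)-R);P=P[e<max(.001,2*np.median(e))]
    print(n,"axis",ax,"R",R,len(P),"rms",e.std())
    return c,p,ax
def b(c,p,ax,uv,z):
    q=plane(c,[uv],z,p)[0][:2]-ax;return np.hypot(*q),np.degrees(np.arctan2(q[1],q[0]))
if __name__=="__main__":
    c,p,ax=run("w2",.051)
    f=lambda u,v:(u/2.5+190,v/2.5+30)
    for nm,uv,z in(("ptr",(302,484),.040),("notch",(434,406),.049),("knob",(323,302),.098),("div180",(286,436),.076),("div",(466,261),.076),("div",(217,188),.076),("clip",(342,78),.05),("clip",(483,403),.05),("clip",(143,372),.05)):
        print(nm,b(c,p,ax,f(*uv),z))
E
python3 meas.py
```

```text
w2 axis [ 0.5378809  -0.04128393] R 0.0699825930165712 115 rms 0.00010088435380866312
ptr (np.float64(0.07906371684215797), np.float64(-17.45791431048486))
notch (np.float64(0.06268560308627479), np.float64(33.12863549697485))
knob (np.float64(0.0008587636451258389), np.float64(163.26999994202458))
div180 (np.float64(0.05077910854848505), np.float64(-26.743073092376704))
div (np.float64(0.051313114098489584), np.float64(92.26240041087323))
div (np.float64(0.051273872865668126), np.float64(-148.69592469565052))
clip (np.float64(0.07647501832007492), np.float64(162.045671509041))
clip (np.float64(0.07655990893039634), np.float64(43.90697293326314))
clip (np.float64(0.07478336218099456), np.float64(-78.4655722434952))
```

The rim fit gives R = 70.0 mm and axis (0.5379, -0.0413). The pointer is at -17.5°, and the clips agree. The notch is at about 32.5°, from the notch itself plus the dividers. That means turning about 50° clockwise. I'll push the divider at 92° from its CCW side.

```bash
cat > go.py <<'E'
import sys,numpy as np
from workcell import bot
from scipy.spatial.transform import Rotation as Ro
ax=np.array([.5379,-.0413])
def fin(phi,d,r=.036):
    a=np.radians(phi);return ax+r*np.array([np.cos(a),np.sin(a)])+d*np.array([-np.sin(a),np.cos(a)])
def delta(xyz,o=None):
    o=o or bot.get_obs();R=Ro.from_quat(o["tool_rot"]).as_matrix();return np.round(R.T@(np.array(xyz)-o["eef_pos"])*1000,1)
def yaw():
    R=Ro.from_quat(bot.get_obs()["tool_rot"]).as_matrix();return np.degrees(np.arctan2(-R[1,0],-R[0,0]))
E
python3 - <<'E'
from go import *
print(yaw(),bot.get_obs()["joint_pos"],delta([*fin(92,.025),.064]))
E
```

```text
-12.276063937593607 [-9.61819685e-02  4.04555313e-01  2.23698417e-01  1.39665182e+00
  9.86893227e-04  1.18073096e-01] [ 71.5  34.3 163.3]
```

```bash
python3 -m crank '[[[36,17,0,0,255],[36,17,0,0,255],[0,0,40,0,255],[0,0,40,0,255],[0,0,20,0,255],[0,0,0,0,255]]]'
python3 look.py w3; python3 -c "
from go import *
print(delta([*fin(92,.025),.064]))"
```

```text
clock: 2.88
eef_pos: [0.5043, -0.0006, 0.1287]
tool_rot: [0.103, 0.995, 0.001, -0.001]
ft_force: [0.1, 0.3, 0.9]
grip_width: -0.0001
2.875 [ 0.5043 -0.0006  0.1287] [ 0.103  0.995  0.001 -0.001] [0.1  0.31 0.93] -7.323711518076292e-05
[-7.6 -4.3 65.7]
```

View pics/w3.png

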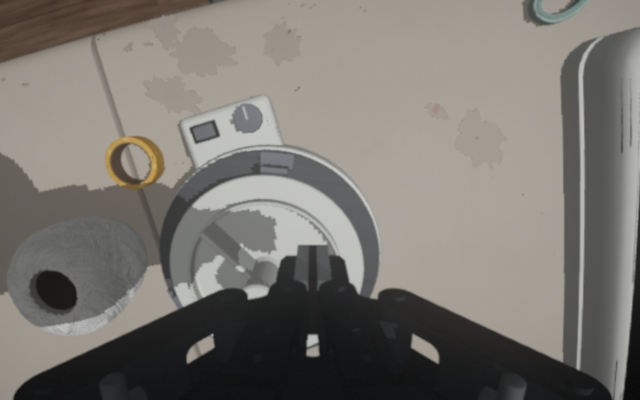

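```bash
python3 -m crank '[[[-7,-4,20,0,255],[0,0,25,0,255],[0,0,14,0,255],[0,0,3,0,255],[0,0,0,0,255]]]'
python3 -c "
from go import *
print(yaw(),delta([*fin(92,.025),.064]))
for k in range(6): print(92-10*k,delta([*fin(92-10*k,.012),.064]))"
```

```text
clock: 3.55
eef_pos: [0.516, -0.0051, 0.0739]
tool_rot: [0.103, 0.995, 0.002, 0.006]
ft_force: [0.7, 0.4, -0.6]
grip_width: -0.0001
-11.801701923576891 [ 4.1 -2.   9.8]
92 [-8.5  1.1 10. ]
82 [-14.4   4.1  10.1]
72 [-20.7   6.1  10.2]
62 [-27.2   6.9  10.3]
52 [-33.8   6.6  10.3]
42 [-40.3   5.1  10.4]
```

```bash
python3 -m crank '[[[0,-2,7,0,255],[0,0,3,0,255],[0,0,0,0,255]]]'; python3 -m crank '[[[-6,2,0,3,255],[-6,2,0,3,255],[0,0,0,0,255]]]'
python3 -c "
from go import *
print(yaw())
for k in range(6): print(92-10*k,delta([*fin(92-10*k,.013),.064]))"
```

```text
clock: 3.92
eef_pos: [0.5169, -0.0072, 0.0648]
tool_rot: [0.103, 0.995, 0.002, 0.008]
ft_force: [0.7, 1.0, 0.3]
grip_width: -0.0002
clock: 4.3
eef_pos: [0.5273, -0.0058, 0.0644]
tool_rot: [0.156, 0.988, 0.002, 0.005]
ft_force: [-0.4, 0.6, -0.2]
grip_width: 0.0001
-17.949083418219836
92 [ 3.5 -1.1  0.4]
82 [-2.   2.7  0.5]
72 [-8.1  5.5  0.5]
62 [-14.5   7.2   0.6]
52 [-21.2   7.8   0.7]
42 [-27.8   7.2   0.7]
```

```bash
python3 -m crank '[[[-4,3,0,4,255],[-4.5,1.5,0,4,255],[-4.5,0.5,0,4,255],[0,0,0,0,255]]]'
python3 -c "
from go import *
print(yaw())
for k in range(6): print(92-10*k,delta([*fin(92-10*k,.013),.064]))"; python3 look.py w4
```

```text
clock: 4.8
eef_pos: [0.5356, -0.0043, 0.0635]
tool_rot: [0.259, 0.966, 0.003, -0.0]
ft_force: [-0.1, 0.6, -0.3]
grip_width: -0.0001
-30.025364939791448
92 [ 9.6 -7.2 -0.5]
82 [ 5.  -2.4 -0.5]
72 [-0.3  1.6 -0.5]
62 [-6.3  4.6 -0.5]
52 [-12.6   6.6  -0.5]
42 [-19.3   7.4  -0.5]
4.8 [ 0.5356 -0.0043  0.0635] [ 0.259  0.966  0.003 -0.   ] [-0.12  0.63 -0.32] -0.00012639537455060325
```

View pics/w4.png

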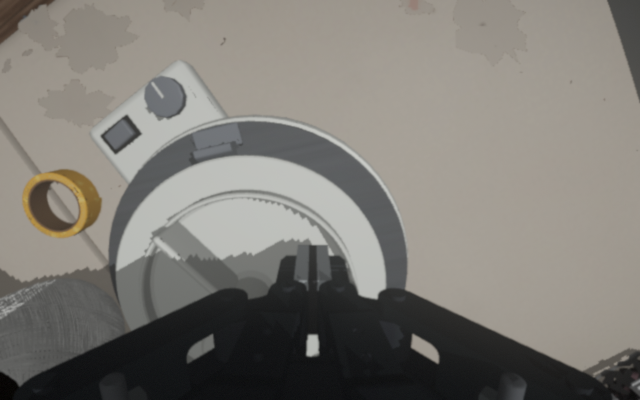

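```bash
python3 - <<'E'
import pickle
from meas import b
import numpy as np
c,p=pickle.load(open("w4.pkl","rb"));print(b(c,p,np.array([.5379,-.0413]),(157,238),.076))
E
```

```text
(np.float64(0.05121551785376667), np.float64(-168.6401636390257))
```

```bash
python3 - <<'E'
import numpy as np,cv2
from workcell import bot
c=bot.camera("top");cv2.imwrite("pics/t2.png",cv2.resize(c["img"][145:245,235:365],None,fx=5,fy=5,interpolation=2))
E
```

```text
(no output)
```

View pics/t2.png

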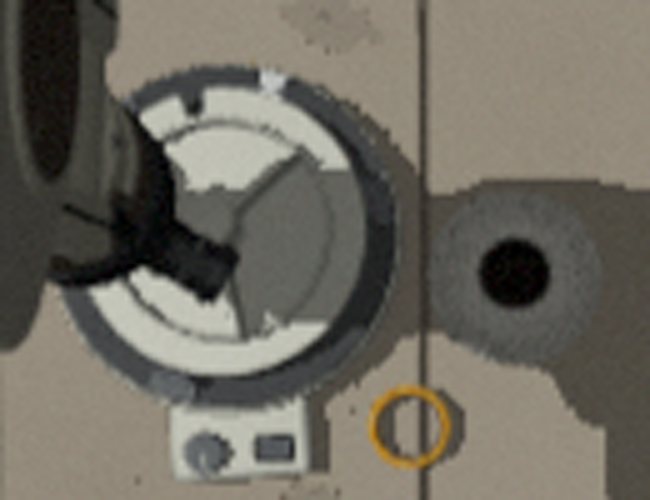

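The notch in the top view has moved to (193,103), and the divider shows 20° turned. That matches the contact model with d = 13 mm. I'll carry on to about φ = 47°.

```bash
python3 -m crank '[[[-4,2.5,0,3,255],[-4,2,0,3,255],[-4,1,0,3,255],[-3,0,0,3,255],[0,0,0,0,255]]]'
python3 -c "
from go import *
print(yaw())
for k in (72,62,57,52,47,42): print(k,delta([*fin(k,.013),.064]))"
```

```text
clock: 5.52
eef_pos: [0.545, -0.0053, 0.0628]
tool_rot: [0.358, 0.934, 0.004, -0.007]
ft_force: [-0.1, 0.3, 0.3]
grip_width: -0.0001
-42.008201870566154
72 [ 7.7 -3.9 -1.1]
62 [ 2.5  0.2 -1.1]
57 [-0.3  2.  -1.2]
52 [-3.3  3.5 -1.2]
47 [-6.4  4.7 -1.2]
42 [-9.6  5.6 -1.3]
```

```bash
python3 -m crank '[[[-4,3,-0.5,2,255],[-4,2,-0.5,2,255],[0,0,0,0,255]]]'
python3 -c "
from go import *
print(yaw())
for k in (57,52,47,42): print(k,delta([*fin(k,.013),.064]))"
python3 look.py w5; python3 - <<'E'
import numpy as np,cv2
from workcell import bot
c=bot.camera("top");np.savez("t3.npz",**c);cv2.imwrite("pics/t3.png",cv2.resize(c["img"][145:245,235:365],None,fx=5,fy=5,interpolation=2))
E
```

```text
clock: 5.9
eef_pos: [0.5509, -0.0077, 0.0627]
tool_rot: [0.392, 0.92, 0.002, -0.01]
ft_force: [0.2, -0.1, 0.1]
grip_width: -0.0002
-46.188579831818515
57 [ 5.7 -0.6 -1.2]
52 [ 2.8  1.1 -1.2]
47 [-0.2  2.6 -1.3]
42 [-3.3  3.7 -1.4]
5.9 [ 0.5509 -0.0077  0.0627] [ 0.392  0.92   0.002 -0.01 ] [ 0.24 -0.07  0.11] -0.00015155647559878213
```

View pics/t3.png

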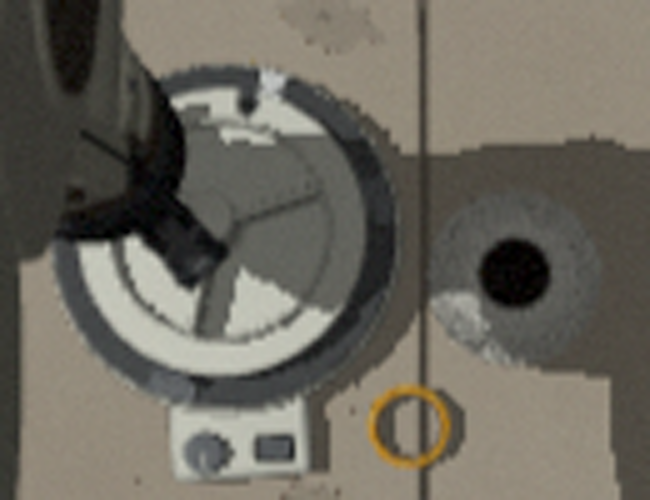

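View pics/w5.png

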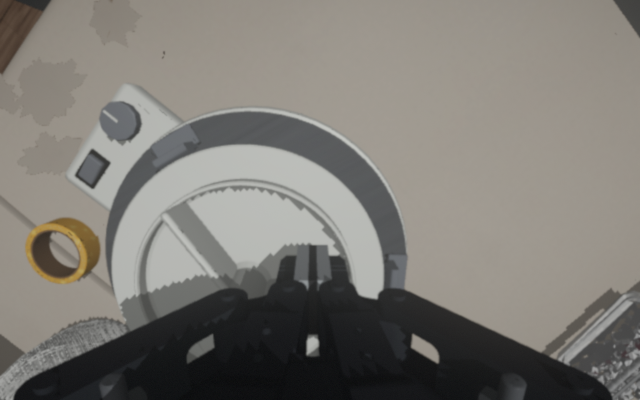

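```bash
python3 - <<'E'
import pickle
from meas import b
import numpy as np
A=np.array([.5379,-.0413])
c,p=pickle.load(open("w5.pkl","rb"));print(b(c,p,A,(166,213),.076))
t=np.load("t3.npz");t0=np.load("top0.npz");f=lambda u,v:(u/5+235,v/5+145)
print("notch0",b(t0,None,A,f(150,118),.049),"notch",b(t,None,A,f(249,104),.049),"ptr",b(t,None,A,f(271,80),.04))
E
```

```text
(np.float64(0.05141525088874152), np.float64(165.84659499031446))
notch0 (np.float64(0.06422140476804938), np.float64(30.41488760775929)) notch (np.float64(0.06394588685479399), np.float64(-14.252388137360592)) ptr (np.float64(0.07980070107772134), np.float64(-18.65959326008721))
```

Turned 45.5° so far. About 4.5° remains, which is roughly 3 mm of push.

```bash
python3 -m crank '[[[-2,1,0,2,255],[-1.2,0.5,0,1,255],[0,0,0,0,255]]]'
python3 -c "
from go import *
print(yaw())
for k in (47,44.5,43.5,42.5): print(k,delta([*fin(k,.013),.064]))"
python3 look.py w6; python3 - <<'E'
import cv2;i=cv2.imread('pics/w6.png');cv2.imwrite('pics/w6c.png',cv2.resize(i[170:300,100:260],None,fx=4,fy=4,interpolation=2))
E
```

```text
clock: 6.38
eef_pos: [0.5534, -0.0084, 0.0626]
tool_rot: [0.417, 0.909, 0.002, -0.011]
ft_force: [-3.3, 0.8, 1.0]
grip_width: -0.0002
-49.34569263546969
47 [ 2.1  1.2 -1.4]
44.5 [ 0.6  1.9 -1.4]
43.5 [-0.1  2.2 -1.4]
42.5 [-0.7  2.4 -1.5]
6.375 [ 0.5534 -0.0084  0.0626] [ 0.417  0.909  0.002 -0.011] [-3.28  0.84  1.04] -0.00016213076988196018
```

View pics/w6c.png

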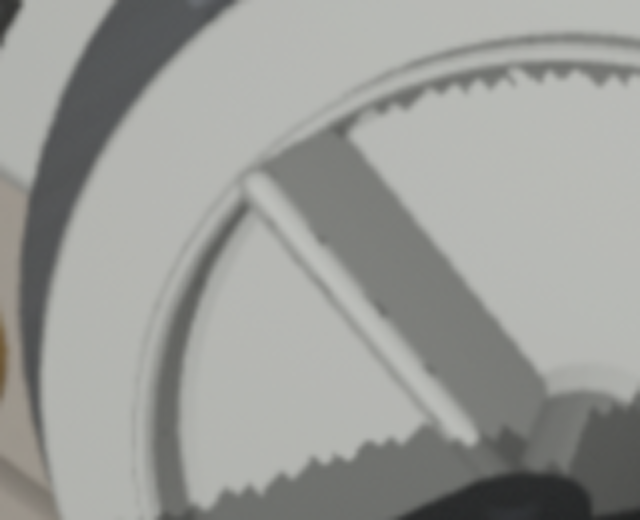

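```bash
python3 - <<'E'
import pickle
from meas import b
import numpy as np
A=np.array([.5379,-.0413])
c,p=pickle.load(open("w6.pkl","rb"));print(b(c,p,A,(164.5,215),.076))
for z in (.076,): 
  from h import plane
  q=plane(c,[(164.5,215),(100+455/4,170+425/4)],z,p)[:,:2];d=q[0]-q[1];print(np.degrees(np.arctan2(d[1],d[0])),q)
E
```

```text
(np.float64(0.050502167592515405), np.float64(163.71977401373593))
164.85791659426562 [[ 0.48942286 -0.02714245]
 [ 0.5209868  -0.03568393]]
```

```bash
python3 -m crank '[[[-2,0.5,0,1,255],[0,0,0,0,255]]]'
python3 -c "
from go import *
print(yaw())
for k in (44.5,43.5,42.5): print(k,delta([*fin(k,.013),.064]))"
python3 look.py w7; python3 - <<'E'
import cv2;i=cv2.imread('pics/w7.png');cv2.imwrite('pics/w7c.png',cv2.resize(i[170:300,100:260],None,fx=4,fy=4,interpolation=2))
E
```

```text
clock: 6.68
eef_pos: [0.5549, -0.0095, 0.0624]
tool_rot: [0.426, 0.905, 0.002, -0.011]
ft_force: [-3.4, 0.9, 1.0]
grip_width: -0.0003
-50.390468183866126
44.5 [ 2.4  1.4 -1.5]
43.5 [ 1.8  1.6 -1.5]
42.5 [ 1.1  1.9 -1.5]
6.675 [ 0.5549 -0.0095  0.0624] [ 0.426  0.905  0.002 -0.011] [-3.36  0.92  0.99] -0.00025597453777646763
```

View pics/w7c.png

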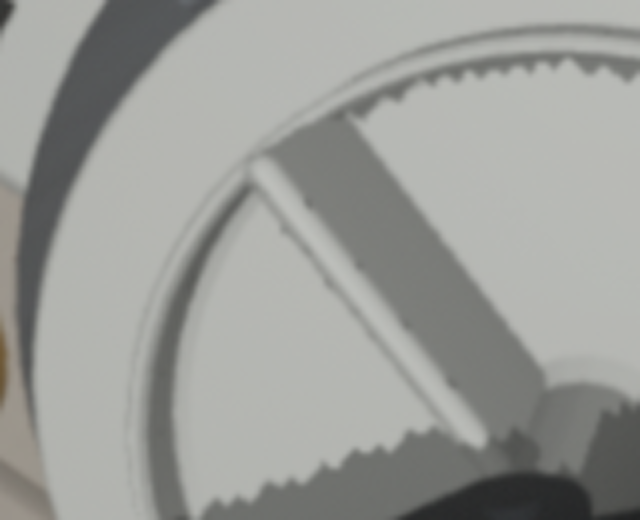

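```bash
python3 -m crank '[[[6,0,0,0,255],[6,0,-10,0,255],[0,0,-50,0,255],[0,0,-50,0,255],[0,0,-45,0,255],[0,0,0,0,255]]]'
python3 -c "
from go import *
print(yaw(),delta([.5636,-.0719,.227]))"
```

```text
clock: 7.48
eef_pos: [0.5536, -0.002, 0.2268]
tool_rot: [0.426, 0.905, 0.003, -0.005]
ft_force: [-0.2, 0.2, -0.1]
grip_width: -0.0004
-50.38156120587716 [-60.3 -36.9  -1. ]
```

```bash
python3 -m crank '[[[-35,-22,0,0,255],[-25,-15,0,0,255],[0,0,0,0,255],[0,0,0,0,255]]]'
python3 look.py w8;  python3 -c "
import cv2;i=cv2.imread('pics/w8.png')[30:270,190:450];cv2.imwrite('pics/w8c.png',cv2.resize(i,None,fx=2.5,fy=2.5,interpolation=2))"
```

```text
clock: 7.98
eef_pos: [0.5641, -0.0719, 0.2265]
tool_rot: [0.425, 0.905, 0.004, -0.003]
ft_force: [0.0, 0.2, 0.0]
grip_width: -0.0001
7.975 [ 0.5641 -0.0719  0.2265] [ 0.425  0.905  0.004 -0.003] [0.01 0.19 0.03] -8.13248499290014e-05
```

View pics/w8c.png

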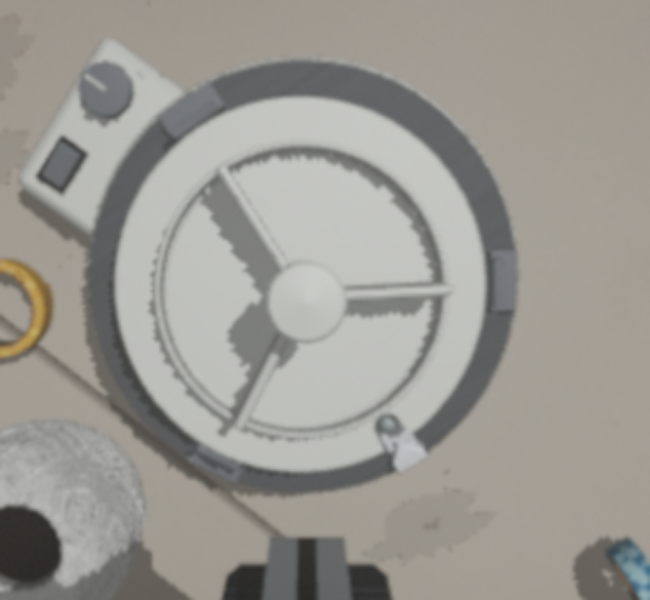

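The key pin now shows in the notch at crop (388,424), next to the pointer at (407,450). I'll measure the centring.

```bash
python3 - <<'E'
import cv2,pickle
from meas import *
c,p,ax=run("w8",.051)
f=lambda u,v:(u/2.5+190,v/2.5+30)
for nm,uv,z in(("ptr",(407,450),.040),("pin",(388,423),.045),("div",(222,168),.076),("div",(450,289),.076),("div",(224,433),.076),("clip",(192,112),.05),("clip",(503,279),.05),("knob",(307,301),.098)):
    print(nm,b(c,p,ax,f(*uv),z))
i=c["img"][180:225,325:375];cv2.imwrite("pics/w8n.png",cv2.resize(i,None,fx=12,fy=12,interpolation=2))
# profile along arc at r=62.5 and 66, z=.051
g=cv2.cvtColor(c["img"],cv2.COLOR_BGR2GRAY).astype(np.float32)
for r in(.062,.065,.067):
    a=np.radians(np.arange(-28,-4,1.));X=np.c_[ax[0]+r*np.cos(a),ax[1]+r*np.sin(a),np.full(len(a),.051)]
    uv=proj(c,X,p).astype(np.float32);print(r,cv2.remap(g,uv[:,0],uv[:,1],1).ravel().astype(int))
E
```

```text
w8 axis [ 0.53689243 -0.042493  ] R 0.06987445226640387 117 rms 4.122074974293987e-05
ptr (np.float64(0.07782939786226553), np.float64(-16.143118540391075))
pin (np.float64(0.06268610863401504), np.float64(-16.19714648059004))
div (np.float64(0.05041874209485703), np.float64(160.4001597378556))
div (np.float64(0.05241007093963323), np.float64(43.161927246645526))
div (np.float64(0.055327455861793315), np.float64(-79.7242676733956))
clip (np.float64(0.07506170217103206), np.float64(160.56727833212275))
clip (np.float64(0.07690471128183118), np.float64(43.43692469570339))
knob (np.float64(0.0027986956211710112), np.float64(59.53988277280609))
0.062 [190 190 190 190 190 186 162 129 113 111 120 136 148 145 128 124 157 183
 190 190 190 190 190 190]
0.065 [190 190 190 190 189 184 167 160 175 166 139 123 120 118 120 137 168 187
 189 190 190 190 190 190]
0.067 [188 188 189 189 189 184 164 158 176 179 170 165 155 152 158 166 178 186
 189 189 189 189 189 189]
```

View pics/w8n.png

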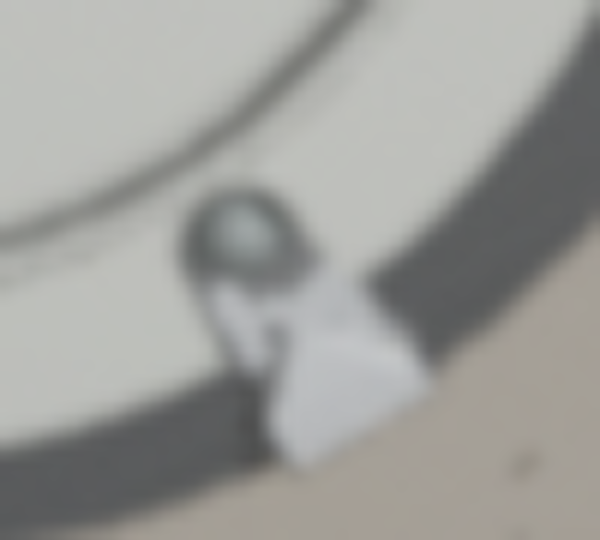

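Notch centre is at about -17.0°, and the pin and pointer read -16.2° here (-17.5° earlier). The offset is at most 0.9 mm, inside the 2.5 mm play. Next I'll move over the knob.

```bash
python3 -m crank '[[[20,0,30,0,255],[18,0,30,0,255],[0,0,30,0,255],[0,0,0,0,255]]]'
python3 -c "
from go import *
print(yaw(),delta([.5376,-.0411,.102]))"
```

```text
clock: 8.52
eef_pos: [0.5386, -0.037, 0.1347]
tool_rot: [0.422, 0.907, 0.004, -0.002]
ft_force: [-0.4, -0.2, 0.3]
grip_width: -0.0001
-49.91489927498346 [-2.7 -3.6 32.7]
```

```bash
python3 -m crank '[[[-3,-3.5,10,0,255],[0,0,12,0,255],[0,0,5,0,255],[0,0,0,0,255]]]'
python3 -c "
from go import *
print(yaw(),delta([.5376,-.0411,.102]))"
```

```text
clock: 9.02
eef_pos: [0.5403, -0.0413, 0.109]
tool_rot: [0.422, 0.907, 0.005, 0.0]
ft_force: [0.8, 0.1, -0.1]
grip_width: -0.0001
-49.87833474239003 [ 1.9 -2.   7. ]
```

```bash
python3 -m crank '[[[2,-2,2,0,255],[0,0,3,0,255],[0,0,0,0,255]]]'
python3 -c "
from go import *
print(yaw(),delta([.5376,-.0411,.102]))"
python3 - <<'E'
import numpy as np,cv2
from workcell import bot
c=bot.camera("scene");cv2.imwrite("pics/s4.png",cv2.resize(c["img"][175:295,215:355],None,fx=5,fy=5,interpolation=2))
E
```

```text
clock: 9.4
eef_pos: [0.5379, -0.0413, 0.1045]
tool_rot: [0.422, 0.907, 0.005, 0.001]
ft_force: [-0.2, 0.7, -0.6]
grip_width: -0.0002
-49.89959220674503 [ 0.3 -0.2  2.5]
```

View pics/s4.png

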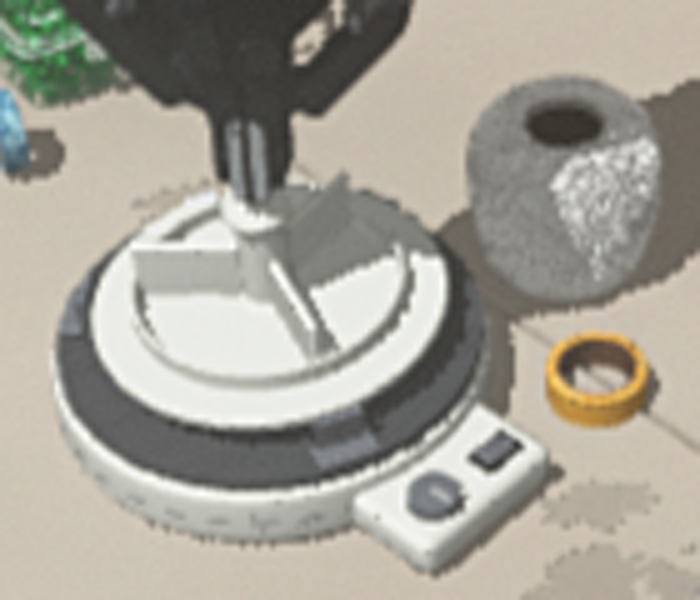

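The shut fingers stand just above the middle of the knob, at crop (250,205). Pressing gently.

```bash
python3 -m crank '[[[0,0,3,0,255],[0,0,3,0,255],[0,0,3,0,255],[0,0,0,0,255]]]'
```

```text
clock: 9.95
eef_pos: [0.5394, -0.0415, 0.0967]
tool_rot: [0.422, 0.907, 0.006, 0.003]
ft_force: [0.7, -0.1, 1.5]
grip_width: 0.0
```

```bash
python3 -m crank '[[[1,-1,2.5,0,255],[0,0,3,0,255],[0,0,3,0,255]]]'; python3 -m crank '[[[0,0,3,0,255],[0,0,3,0,255]]]'
```

```text
clock: 10.32
eef_pos: [0.541, -0.0406, 0.0926]
tool_rot: [0.422, 0.907, 0.008, 0.006]
ft_force: [-2.8, 2.1, 14.1]
grip_width: -0.0002
clock: 10.58
eef_pos: [0.5413, -0.0404, 0.0921]
tool_rot: [0.421, 0.907, 0.009, 0.008]
ft_force: [-8.3, -0.7, 22.5]
grip_width: 0.0003
```

It stalled at z = 0.092 with 22 N. I'll look before going on.

```bash
python3 -m crank '[[[0,0,-2,0,255],[0,0,-1,0,255]]]'; python3 look.py w9; python3 - <<'E'
import numpy as np,cv2
from workcell import bot
c=bot.camera("scene");cv2.imwrite("pics/s5.png",cv2.resize(c["img"][175:295,215:355],None,fx=5,fy=5,interpolation=2))
c=bot.camera("top");cv2.imwrite("pics/t5.png",cv2.resize(c["img"][145:245,235:365],None,fx=5,fy=5,interpolation=2))
E
```

```text
clock: 10.82
eef_pos: [0.5412, -0.0403, 0.0959]
tool_rot: [0.421, 0.907, 0.009, 0.008]
ft_force: [0.9, -0.1, -0.3]
grip_width: 0.0004
10.825 [ 0.5412 -0.0403  0.0959] [0.421 0.907 0.009 0.008] [ 0.88 -0.06 -0.31] 0.000378912639311192
```

View pics/s5.png

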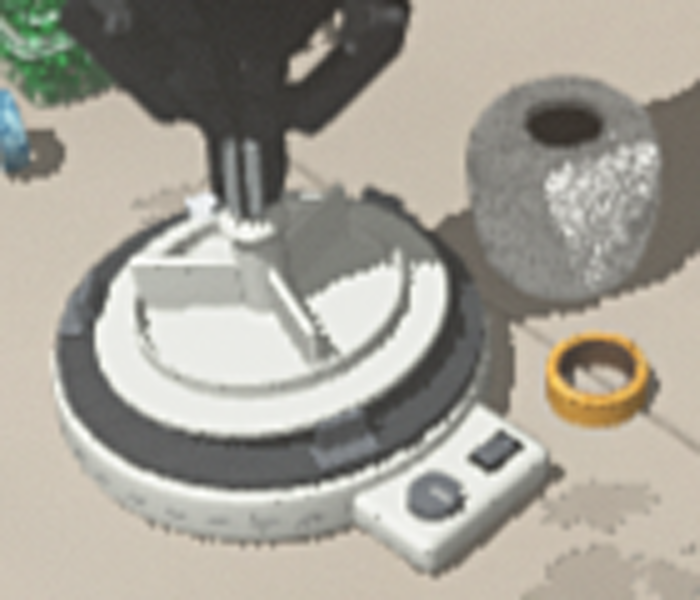

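View pics/w9.png

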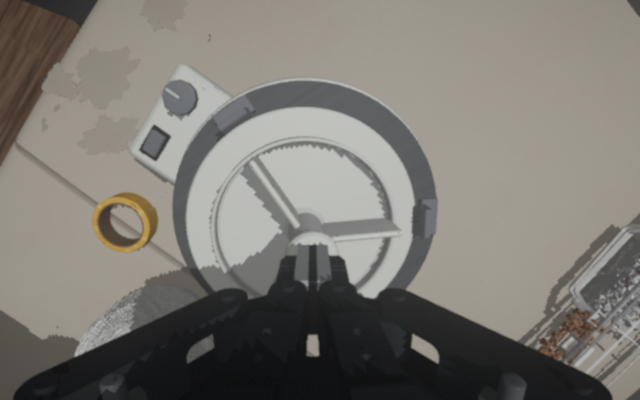

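View pics/t5.png

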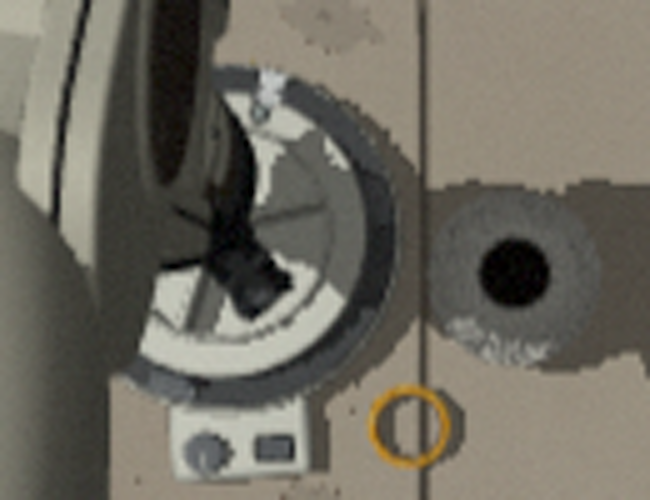

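The scene view suggests the tray is part way down and tilted, with the far side lower. I'll raise the arm and measure with depth.

```bash
python3 -m crank '[[[0,0,-30,0,255],[-20,0,-50,0,255],[-20,0,-50,0,255],[0,0,0,0,255],[0,0,0,0,255]]]';  python3 look.py w10;  python3 -c "
import cv2;i=cv2.imread('pics/w10.png')[30:270,190:450];cv2.imwrite('pics/w10c.png',cv2.resize(i,None,fx=2.5,fy=2.5,interpolation=2))"
cat > tilt.py <<'E'
import sys,pickle,numpy as np
from h import *
def run(n):
    c,p=pickle.load(open(n+".pkl","rb"));R,t=RT(c,p);d=c["depth"];
    v,u=np.mgrid[0:400,0:640];q=cv2.undistortPoints(np.c_[u.ravel(),v.ravel()].astype(float).reshape(-1,1,2),K(c),np.array(c["D"])).reshape(-1,2)
    X=(np.c_[q,np.ones(len(q))]*d.reshape(-1,1)-t)@R;X=X[d.ravel()>0]
    ax=np.array([.5374,-.0419]);D=X[:,:2]-ax;r=np.hypot(*D.T);a=np.degrees(np.arctan2(D[:,1],D[:,0]))
    def rep(lo,hi,nm):
        s=[];
        for k in range(-180,180,30):
            m=(r>lo)&(r<hi)&(a>=k)&(a<k+30);s.append(f"{k+15}:{np.median(X[m,2])*1000:.1f}" if m.sum()>5 else "-")
        print(nm,*s)
    rep(.057,.066,"flange");rep(0,.009,"knob");rep(.075,.083,"plate")
    m=(r>.057)&(r<.067);P=X[m];m2=abs(P[:,2]-np.median(P[:,2]))<.01;P=P[m2];s=np.linalg.lstsq(np.c_[P[:,:2]-ax,np.ones(len(P))],P[:,2],rcond=None)[0];print("plane",s)
for n in sys.argv[1:]: print(n);run(n)
E
python3 tilt.py w2 w8 w10
```

```text
clock: 11.6
eef_pos: [0.5626, -0.0725, 0.2238]
tool_rot: [0.421, 0.907, 0.007, 0.003]
ft_force: [-1.3, -0.0, -0.0]
grip_width: -0.0004
11.6 [ 0.5626 -0.0725  0.2238] [0.421 0.907 0.007 0.003] [-1.28 -0.02 -0.01] -0.0004180640322777277
w2
flange -165:50.8 -135:50.9 -105:51.3 -75:308.9 -45:286.4 -15:51.8 15:51.9 45:312.3 75:51.3 105:50.9 135:50.8 165:50.8
knob -165:97.6 -135:97.8 -105:97.8 -75:97.6 -45:97.9 -15:98.0 15:97.7 45:97.9 75:97.7 105:97.8 135:97.9 165:97.7
plate -165:34.3 -135:34.3 -105:34.3 -75:36.0 -45:34.2 -15:34.8 15:34.4 45:35.7 75:34.2 105:34.4 135:34.4 165:36.0
plane [-0.54530831  0.06837869  0.31227236]
w8
flange -165:52.4 -135:53.1 -105:311.3 -75:281.7 -45:51.4 -15:284.6 15:311.7 45:48.5 75:48.6 105:49.2 135:50.4 165:51.4
knob -165:97.3 -135:97.4 -105:97.8 -75:97.4 -45:97.5 -15:97.1 15:97.0 45:97.4 75:97.3 105:97.2 135:97.4 165:97.4
plate -165:34.3 -135:34.2 -105:34.3 -75:35.6 -45:34.3 -15:34.7 15:34.2 45:35.7 75:34.2 105:34.3 135:34.3 165:36.2
plane [-0.43668132  0.53055081  0.31811074]
w10
flange -165:50.3 -135:50.4 -105:307.0 -75:279.5 -45:44.5 -15:43.9 15:310.5 45:40.4 75:41.5 105:43.9 135:46.5 165:48.8
knob -165:92.6 -135:92.1 -105:92.3 -75:92.3 -45:92.2 -15:91.8 15:91.6 45:91.5 75:91.8 105:91.9 135:92.3 165:92.4
plate -165:34.3 -135:34.3 -105:34.4 -75:35.6 -45:34.3 -15:34.6 15:34.2 45:35.6 75:34.3 105:34.2 135:34.3 165:36.3
plane [-0.37686436  0.46164756  0.310279  ]
```

View pics/w10c.png

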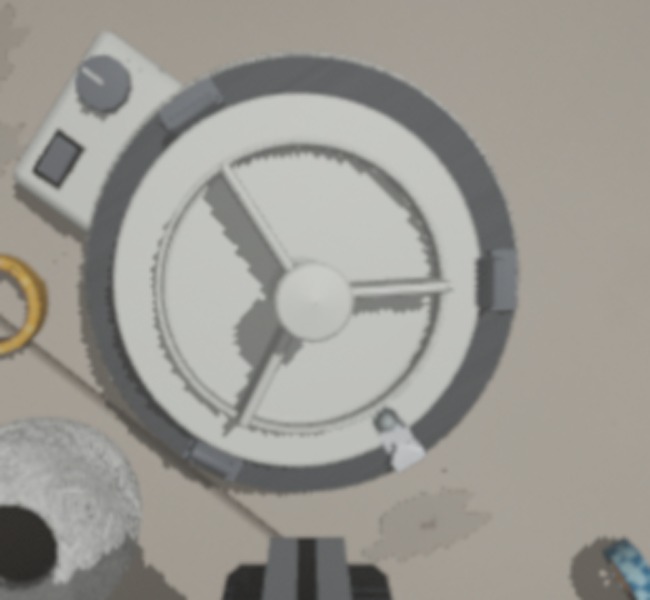

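Depth shows the tray tilted. The flange top is 40.4 mm at bearing 45°, where that clip has snapped (seated is 39), and 50.4 mm at bearing -135°. The notch is already down over the pin. The other two clips still have to give, so I'll press on the knob's high side, about 7 mm toward -140°.

```bash
python3 -c "
from go import *
print(yaw(),delta([.5322,-.0460,.12]))"; python3 -m crank '[[[20,-4,30,0,255],[20,-4,30,0,255],[0,0,30,0,255],[0,0,0,0,255]]]'
python3 -c "
from go import *
print(yaw(),delta([.5322,-.0460,.100]))"
```

```text
-49.81035628754402 [ 40.   -8.  103.9]
clock: 12.15
eef_pos: [0.5264, -0.0439, 0.1259]
tool_rot: [0.42, 0.907, 0.006, -0.001]
ft_force: [-1.2, 0.0, 1.2]
grip_width: -0.0002
-49.72699654334266 [-5.6  2.9 25.9]
```

```bash
python3 -m crank '[[[-5,3,8,0,255],[0,0,10,0,255],[0,0,5,0,255],[0,0,0,0,255]]]'
python3 -c "
from go import *
print(delta([.5322,-.0460,.096]))"
```

```text
clock: 12.65
eef_pos: [0.5341, -0.0458, 0.1031]
tool_rot: [0.42, 0.907, 0.006, 0.0]
ft_force: [0.1, 0.6, 0.2]
grip_width: 0.0003
[ 1.1 -1.6  7.1]
```

```bash
python3 -m crank '[[[1,-1.5,3,0,255],[0,0,3,0,255],[0,0,3,0,255]]]'; python3 -m crank '[[[0,-1,3,0,255],[0,0,3,0,255]]]'
```

```text
clock: 13.02
eef_pos: [0.5331, -0.0461, 0.0948]
tool_rot: [0.421, 0.907, 0.007, 0.001]
ft_force: [-0.1, -0.2, -0.1]
grip_width: 0.0003
clock: 13.28
eef_pos: [0.5331, -0.0466, 0.0921]
tool_rot: [0.42, 0.907, 0.008, 0.003]
ft_force: [-9.3, -1.3, 22.4]
grip_width: -0.0001
```

```bash
python3 -m crank '[[[2,-2.5,2,0,255]]]'; python3 -m crank '[[[2,-2.5,2.5,0,255]]]';python3 -m crank '[[[1,-2,3,0,255]]]'
```

```text
clock: 13.4
eef_pos: [0.5323, -0.0467, 0.0922]
tool_rot: [0.42, 0.907, 0.009, 0.005]
ft_force: [3.8, 0.5, 4.2]
grip_width: -0.0001
clock: 13.52
eef_pos: [0.5322, -0.0467, 0.092]
tool_rot: [0.42, 0.907, 0.011, 0.009]
ft_force: [2.4, 1.2, 8.4]
grip_width: 0.0001
clock: 13.65
eef_pos: [0.5324, -0.0472, 0.0915]
tool_rot: [0.42, 0.907, 0.012, 0.011]
ft_force: [-0.4, -0.9, 5.2]
grip_width: 0.0004
```

```bash
python3 -m crank '[[[2,-2,5,0,255]]]'; python3 -m crank '[[[2,-2,6,0,255]]]';python3 -m crank '[[[2,-2,6,0,255]]]'
```

```text
clock: 13.78
eef_pos: [0.5311, -0.0473, 0.0882]
tool_rot: [0.42, 0.907, 0.012, 0.013]
ft_force: [-0.1, -1.2, 0.3]
grip_width: 0.0001
clock: 13.9
eef_pos: [0.5305, -0.0471, 0.0857]
tool_rot: [0.42, 0.907, 0.013, 0.016]
ft_force: [-10.2, 1.5, 40.0]
grip_width: 0.0001
clock: 14.02
eef_pos: [0.5306, -0.047, 0.0857]
tool_rot: [0.42, 0.907, 0.015, 0.02]
ft_force: [-12.0, 1.0, 45.1]
grip_width: -0.0002
```

It snapped down: the force dropped to about 0 on the way, then the fingers met a hard stop at z = 0.0857 (seated knob is 0.086). I'll back off and check.

```bash
python3 -m crank '[[[0,0,-5,0,255],[0,0,-40,0,255],[-20,4,-50,0,255],[-20,4,-45,0,255],[0,0,0,0,255],[0,0,0,0,255]]]';  python3 look.py w11;  python3 -c "
import cv2;i=cv2.imread('pics/w11.png')[30:270,190:450];cv2.imwrite('pics/w11c.png',cv2.resize(i,None,fx=2.5,fy=2.5,interpolation=2))"; python3 tilt.py w11
```

```text
clock: 14.78
eef_pos: [0.5544, -0.074, 0.2289]
tool_rot: [0.42, 0.907, 0.014, 0.018]
ft_force: [0.1, 0.6, -0.8]
grip_width: -0.0002
14.775 [ 0.5544 -0.074   0.2289] [0.42  0.907 0.014 0.018] [ 0.07  0.59 -0.78] -0.0001944495937250589
w11
flange -165:39.3 -135:307.1 -105:303.6 -75:39.3 -45:39.2 -15:39.2 15:39.3 45:39.3 75:39.0 105:39.3 135:39.3 165:39.4
knob -165:85.5 -135:85.7 -105:85.7 -75:85.7 -45:85.8 -15:86.0 15:86.0 45:86.0 75:85.9 105:86.0 135:85.7 165:85.6
plate -165:34.3 -135:34.7 -105:34.3 -75:35.7 -45:34.4 -15:34.8 15:34.2 45:35.7 75:34.2 105:34.2 135:34.4 165:36.2
plane [-0.32765368  0.03644395  0.2923597 ]
```

View pics/w11c.png

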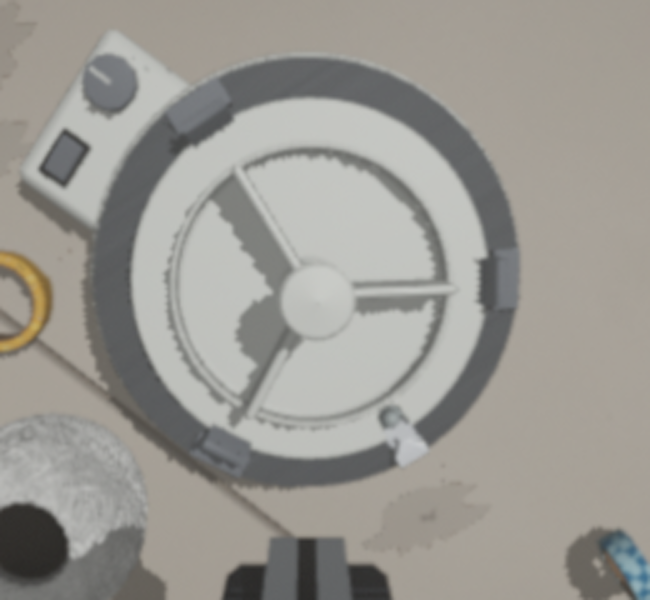

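The flange reads 39.0–39.4 mm at every bearing with a valid depth reading, and the knob top is about 86 mm. The pin stands in the notch at crop (391,415). The tray is level and seated, and the robot is clear.

```bash
python3 -c "
from workcell import bot
print(bot.job_done(), bot.get_obs()['clock'])"
```

```text
the job is handed in; nothing more can be done
the job is handed in; nothing more can be done
```

The tray is turned, pressed home and handed in at about 15 s. It lies flat on the drive plate with the pin in the notch.

**Turning:** I pushed one divider with the shut fingers, about 50° clockwise. A wrist picture then showed the pin in the notch, within about 1 mm of centre. The notch and pin bearings differed by about 0.9°, inside the 2.3° of play.

**Pressing:** The first press on the knob stalled with the tray tilted. One clip had snapped, and the opposite side was still about 10 mm high. I backed off and pressed again on the knob's high side, and the rest snapped down to a firm stop.

**Last checks:**
- The flange top was 39.0–39.4 mm wherever depth could be read (39 mm expected). Two 30° sectors, at about −135° and −105°, gave no valid reading.
- The knob top was 85.5–86.0 mm (86 mm expected).
- The fingers were clear of everything, and I saw no neighbouring object moved.

**Off plan:**
- The tray was already tilted a few millimetres after turning, and I only saw this after the stalled first press.
- The fingertip force briefly reached about 45 N vertically against the plate at the end, well under the 120 N wrist limit.

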